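# Turn a slide carrier face-down to drain

## Robot

A 6-joint arm with a two-finger parallel gripper is mounted at the origin on the work surface. World frame = base frame: x ahead of the robot, y to its left, z up, the work surface at z = 0. Lengths are in m, angles in rad, forces in N, time in s.
With the tool pointing down it reaches from about 0.3 to 0.75 m from the base axis. Payload 8.5 kg.
Tool frame: the origin (TCP) lies midway between the tips of the shut fingers; the grasp point (between the pads) lies 19 mm behind it; z points along the fingers, y is the line along which they close (so a half turn about z gives the same grasp; the last joint's range is limited). The gripper opens to 85 mm and grips with 20 to 120 N. Pads are 22 mm wide; open, the fingers measure 114 mm over their backs; the gripper's body (76 mm by 85 mm) begins 54 mm behind the grasp point. The pads swing forward as they close: fully open they stand 13 mm farther back than shut.
Start: joints at [1.015, 0.381, 1.297, -0, 1.464, -0.215], TCP at [0.184, 0.518, 0.231] pointing down, gripper open.
Joint ranges: [-3.11, 3.11], [-0.89, 2.33], [0.22, 2.48], [-1.42, 4.56], [0.17, 2.85], [-2.88, 2.88]. Speed limits (rad/s): [2.39, 2.39, 3.14, 3.14, 3.14, 3.14].

## Interface

Orientations are given as a rotation vector (axis times angle).
In Python, from station import arm, vision gives the robot as it stands. The module is installed in compiled form; this text tells all that it offers.
- The arm moves only by the tool play_rows, never from a script. Its argument "rows" is text: rows parted by semicolons, each of 7 numbers parted by spaces: the turn, a rotation vector about the tool's x, y, z in degrees, then the shift along the tool's x, y, z in cm, then the opening, from -1 (shut) to 1 (fully open). In form: rx ry rz tx ty tz gripper; .... A call has 1 to 12 rows; each row is the pose to reach, as a shift and turn from the pose commanded when the call began, along the tool's axes at that moment; what a row does not reach only later rows make up. A row lasts 1/12 s, in which the tool goes at most 41.7 mm and 7.16 degrees, less where a joint would pass 70% of its speed; a pose out of reach is approached as far as the arm can. A call with a gripper value outside its range is refused whole. The fingers move at their own pace and stop on an object; the grip force is fixed at half the most. Time passes only in rows, so rows that repeat a pose let the fingers close. It gives the time, the measured TCP pose, the force, the opening and the grip force at its end, in the units of the state.
- arm.observe(): the state, without advancing time (a new reading comes with each control period).
- vision.camera(name): name is "scene" or "top" or "wrist"; returns a dict with "frame" (420x560x3 uint8, blue, green, red), "mtx" (3x3 intrinsics, pixels), "rvec" (rotation vector, rad) and "tvec" (3), from world to camera coordinates, as OpenCV has them; the wrist camera has in their place "mount" (4x4, takes a point from camera to tool coordinates, whose origin is the TCP and whose axes are the flange's). Camera axes: x right, y down, z forward; pixel columns grow to the right and rows downward; lengths in m; the calibration is good to about 2 mm. A picture is of the moment at which its call begins: read the wrist's pose just before it. There is no depth.
- arm.close_job(): hands the job in; it is judged then, once.
The state is a dict: "clock": time; "joint_pos": joint angles; "joint_velocities": joint speeds; "tau": joint torques, N m; "tool_pos": TCP position; "tcp_rot": TCP orientation; "ft_force": force on the tool from outside, world axes, zero at the start; "ft_torque": the same for the moment, N m; "grip_width": finger opening in m; "grasp_force": force on a finger pad.
Only numpy, scipy, OpenCV 4.12 (cv2) and the standard library are available. Lean on these libraries where they do the work, as an engineer would, in place of code of your own. Each camera call takes 0.05 s, during which the arm holds its last target. There are 200 camera calls.

## Task

Turn the washed slide carrier over onto its face on the draining stand, using only pushes: push it along the pad against the sloping stop until it tips up and leans there on its own, then reach behind the stop and push its upper end back over, so that it falls face-down and comes to rest flat on the pad. Never grip, lift or carry the carrier, and leave everything else on the table where it stands.

Things in the scene. Friction and masses are not known exactly. Their poses are not given: they have to be found in the camera images.
- carrier: Slide carrier: loose flat grey plastic rectangle, 84 mm (its x) by 92 mm (y), 9 mm thick, 100 to 200 g. Its face (+z side) shows three glass slides between low rims; underside plain. Origin: centre of the underside. Starts face-up on the pad, +x end towards the stop within 0.2 rad, far edge 5 to 50 mm short of the stop's foot. Its upright near (-x) end face can be pushed.
- stand: Draining stand, fixed: steel base plate 250 x 190 mm, 5 mm thick, with a thin white blotter on it (the pad), and a bent-steel stop across its far part. Origin on the table below; x runs level towards the stop, z up; the plate spans x -140 to +110 mm, y -95 to +95 mm, top at z = 5 mm. Turned up to 0.35 rad from world x.
- stop_foot (a point): Where the stop's sloping front meets the pad, middle: stand x = 60 mm, z = 5 mm. The front steepens in three flat faces: 12 mm above the pad at 13 mm past the foot, 26 mm at 22 mm, 48 mm (top edge) at 31 mm. A carrier pushed at its near end rides up these faces with its far end. The faces are polished and slippery; pad friction 0.5 to 0.7.
- stop_top (a point): Middle of the stop's top edge, 31 mm past the foot, 48 mm above the pad. The stop is 130 mm wide across y; its upright back is 34 mm past the foot, with at least 70 mm free for fingers behind it, and nothing tall there.
- carrier_near (a point): On the carrier: middle of the underside's near (-x) edge. Brought to about the stop's foot, the carrier leans on the stop's top edge, about 57 degrees steep, and stays there by itself.
- carrier_far (a point): On the carrier: middle of the underside's far (+x) edge. With the carrier leaning it is the upper end, some 70 mm above the pad and 46 mm past the foot, overhanging the stop's back, where its underside can be pushed from behind.
- carrier_mid (a point): On the carrier: its centre, 4.5 mm above the underside.
- bottle: Bystander: amber dropper bottle, 40 mm diameter, 85 mm high; it stands beside the stand. Origin under its centre.
- jar: Bystander: white jar, 48 mm diameter, 55 mm high, beside the stand. Origin under its centre.
- beaker: Bystander: glass beaker, 52 mm diameter, 65 mm high, beside the stand. Origin under its centre.
- slidebox: Bystander: white slide box, 80 x 35 x 30 mm, long side along its x, beside the stand. Origin under its centre.
- tuberack: Bystander: white rack of five capped tubes, 50 mm (x) by 160 mm (y), 99 mm high, beyond the stand. Origin under its centre.
- counter: Bystander: round steel tally counter, 48 mm diameter, 30 mm high. Origin under its centre.
- tray: Bystander: open steel instrument tray, 100 x 150 x 35 mm. Origin under its centre.
Mind the look-alikes: they are no part of the job. Of the things shaped like the carrier, the grey one is meant.

How it is judged:
By the outcome, as a careful person would: the job done as asked, in the order asked, and still so for the second after the job is handed in, with the robot touching nothing.
It also fails if it takes over 48 s, if anything falls off the work surface, if the arm or the gripper's body presses on something with over 40 N, if the wrist force passes 120 N, or if a joint passes its speed limit or range.

## Working session

There is one attempt and no reset: what is moved stays moved. The work goes in short steps, Python scripts to look and compute and a tool call to move; the robot and the scene stay as the last step left them, time stands still between calls to the robot, and variables do not carry over. Pictures are saved under pics/ and viewed, at most 10 in all, crops included, and the job is handed in when it is done.

Besides the shell and the picture viewer there is one more tool, called after ">>>" in YAML: its name, and indented under it one key for each argument. play_rows: Moves the arm, as the interface text tells. Its arguments: {"type":"object","properties":{"rows":{"type":"string"}},"required":["rows"]}

```bash
mkdir -p pics
python3 - <<'E'
from station import arm, vision
import cv2,numpy as np
s=arm.observe();print(s['clock'],s['tool_pos'],s['tcp_rot'],s['ft_force'],s['grip_width'])
for n in('scene','top'):
    c=vision.camera(n);cv2.imwrite(f'pics/{n}0.png',c['frame']);print(n,c['mtx'].tolist(),c['rvec'],c['tvec'])
E
```

```text
0.0 [0.18366795 0.51812263 0.23068185] [-5.32642255e-01 -3.09551271e+00  2.18148797e-03] [-0.86768327  0.72566373  0.96094518] 0.08526218347728172
scene [[444.6356883558777, 0.0, 273.00386351543307], [0.0, 444.6356883558777, 210.96930157810948], [0.0, 0.0, 1.0]] [ 2.15299479  0.89712132 -0.42525287] [-0.39198497 -0.20564301  1.71204687]
top [[411.32371254398186, 0.0, 277.9243212693546], [0.0, 411.32371254398186, 207.16059550706348], [0.0, 0.0, 1.0]] [ 2.18498634 -2.14442237  0.08659358] [0.01945201 0.5824396  1.22057757]
```

View pics/top0.png

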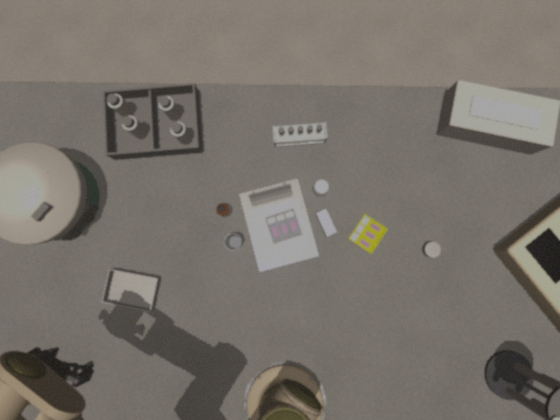

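View pics/scene0.png

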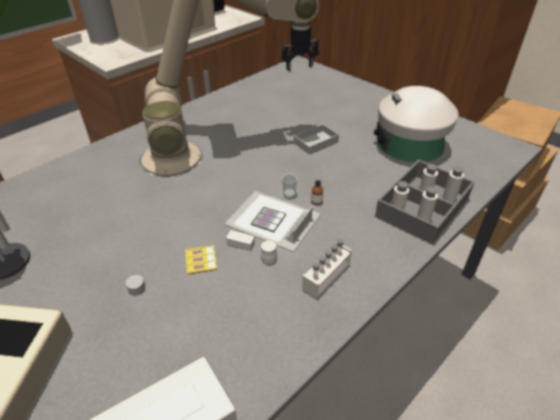

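The top view shows the stand's white pad at (280,225), with the dark stop across its far end at (271,193). Two things could be taken for the carrier: the grey rectangle on the pad at (283,227), and a yellow one at (369,234). By the description it is the grey one. I'll check that in a close crop and measure.

```bash
cat > h.py <<'E'
from station import arm, vision
import cv2,numpy as np
from scipy.spatial.transform import Rotation as R
def cam(n):
    s=arm.observe(); c=vision.camera(n)
    if n=='wrist':
        T=np.eye(4);T[:3,:3]=R.from_rotvec(s['tcp_rot']).as_matrix();T[:3,3]=s['tool_pos']
        W=T@np.array(c['mount']); Rc=W[:3,:3];o=W[:3,3]
    else:
        Rm=cv2.Rodrigues(np.array(c['rvec']))[0];Rc=Rm.T;o=-Rm.T@np.array(c['tvec']).ravel()
    return c['frame'],np.array(c['mtx']),Rc,o
def ray(K,Rc,o,p,z):
    d=Rc@np.linalg.inv(K)@np.array([p[0],p[1],1.]);return o+d*(z-o[2])/d[2]
def proj(K,Rc,o,P):
    q=K@(Rc.T@(np.array(P)-o));return q[:2]/q[2]
def stand2w(f,th,P):  # f: foot xy in world -> world of stand point (P stand coords, m)
    c,s=np.cos(th),np.sin(th);x,y=P[0]-.06,P[1]
    return np.array([f[0]+c*x-s*y,f[1]+s*x+c*y,P[2]])
E
python3 - <<'E'
from h import *
f,K,Rc,o=cam('top');print('cam o',o)
g=cv2.cvtColor(f,cv2.COLOR_BGR2GRAY)
m=(g>135).astype(np.uint8);m[:150]=0;m[290:]=0;m[:,:200]=0;m[:,345:]=0
m=cv2.morphologyEx(m,cv2.MORPH_OPEN,np.ones((3,3)))
m=cv2.morphologyEx(m,cv2.MORPH_CLOSE,np.ones((5,5)))
c=max(cv2.findContours(m,0,2)[0],key=cv2.contourArea)
r=cv2.minAreaRect(c);print(r)
for p in cv2.boxPoints(r):print(p,ray(K,Rc,o,p,.005)[:2])
for n,p in dict(carr=(283,227),jar=(321,187),bottle=(223,210),beak=(234,241),sbox=(327,222),rack=(300,133),yel=(369,234)).items():print(n,ray(K,Rc,o,p,.03)[:2])
cv2.imwrite('pics/crop0.png',cv2.resize(f[160:290,200:345],None,fx=5,fy=4.6,interpolation=2))
E
```

```text
cam o [0.46278625 0.00952826 1.27089023]
((278.2868957519531, 224.6116485595703), (81.37753295898438, 62.38335418701172), 74.87599182128906)
[237.55952 193.4704 ] [0.62464685 0.15697351]
[297.78214 177.194  ] [ 0.6789614  -0.02921749]
[319.01428 255.7529 ] [ 0.43744456 -0.09758687]
[258.79166 272.0293 ] [0.38453974 0.08519921]
carr [0.52195495 0.01385025]
jar [ 0.64572332 -0.09944392]
bottle [0.57012979 0.19685576]
beak [0.47702837 0.16063411]
sbox [ 0.53951444 -0.1185118 ]
rack [ 0.81259588 -0.03323879]
yel [ 0.50578139 -0.24466671]
```

View pics/crop0.png

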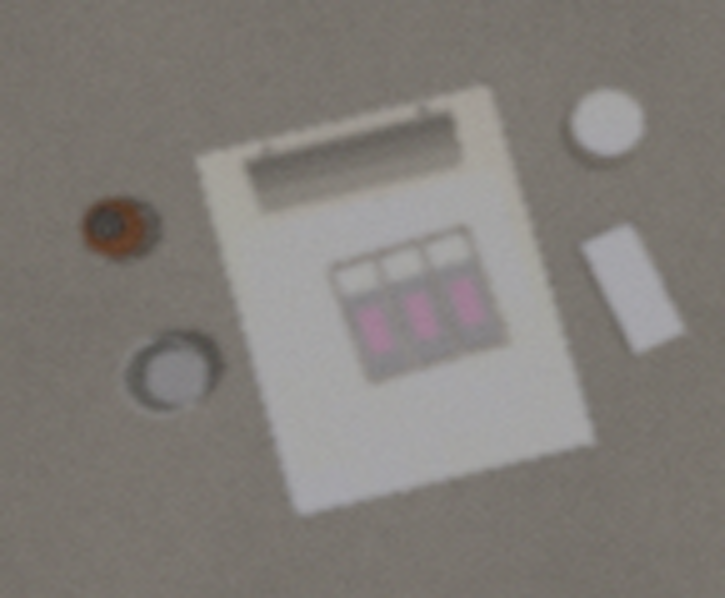

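The crop confirms the grey carrier with pink and white slides, at crop (420,305). It lies on the pad, short of the stop at crop (355,165). Next I'll work out a move for a closer look with the wrist camera.

```bash
cat >> h.py <<'E'
def plan(xyz,th):  # tool down, tool x along -stand x, tool y along stand y
    s=arm.observe();R0=R.from_rotvec(s['tcp_rot'])
    c,n=np.cos(th),np.sin(th)
    Rt=R.from_matrix(np.array([[-c,-n,0],[-n,c,0],[0,0,-1.]]))
    print('turn deg',np.round((R0.inv()*Rt).as_rotvec(degrees=True),2),'shift cm',np.round(R0.inv().apply(np.array(xyz)-s['tool_pos'])*100,2))
E
python3 - <<'E'
from h import *
c=vision.camera('wrist');print(np.round(c['mount'],3),c['mtx'])
plan((.50,0.0,.30),.283)
E
```

```text
[[ 0.    -0.965 -0.263  0.066]
 [ 1.    -0.     0.001  0.   ]
 [-0.001 -0.263  0.965 -0.142]
 [ 0.     0.     0.     1.   ]] [[360.28055786   0.         277.98965801]
 [  0.         360.28055786 213.9996455 ]
 [  0.           0.           1.        ]]
turn deg [-5.000e-02 -3.000e-02 -3.574e+01] shift cm [-47.13 -38.28  -6.88]
```

>>> play_rows:
  rows: "0 0 -18 -23.5 -19 -3.5 0.2;0 0 -18 -23.5 -19 -3.5 0.2;0 0 -18 -23.5 -19 -3.5 0.2;0 0 -18 -23.5 -19 -3.5 0.2;0 0 -35.8 -47 -38.3 -6.9 0.2;0 0 -35.8 -47 -38.3 -6.9 0.2;0 0 -35.8 -47 -38.3 -6.9 0.2;0 0 -35.8 -47 -38.3 -6.9 0.2;0 0 -35.8 -47 -38.3 -6.9 0.2;0 0 -35.8 -47 -38.3 -6.9 0.2;0 0 -35.8 -47 -38.3 -6.9 0.2;0 0 -35.8 -47 -38.3 -6.9 0.2"

```text
clock: 1.2
tool_pos: [0.4307, 0.1121, 0.2856]
tcp_rot: [-0.444, 3.11, 0.0]
ft_force: [1.3, 0.0, 0.1]
grip_width: 0.051
grasp_force: 0.0
```

>>> play_rows:
  rows: "0 0 0 0 0 0 0.2;0 0 0 0 0 0 0.2;0 0 0 0 0 0 0.2;0 0 0 0 0 0 0.2"

```text
clock: 1.53
tool_pos: [0.4295, 0.115, 0.2852]
tcp_rot: [0.447, -3.109, -0.0]
ft_force: [-0.5, 0.6, -0.4]
grip_width: 0.0513
grasp_force: 0.0
```

Run:
```python
from h import *
s=arm.observe();print(s['clock'],s['tool_pos'],s['tcp_rot'],s['grip_width'],s['joint_velocities'])
f,K,Rc,o=cam('wrist');cv2.imwrite('pics/w1.png',f);np.savez('w1',f=f,K=K,Rc=Rc,o=o)
```

```text
1.5333 [0.42949065 0.11501079 0.28520404] [ 4.47048165e-01 -3.10915403e+00 -4.03876031e-04] 0.05130389404177427 [ 0.01465258 -0.00240795 -0.00301526  0.00021272  0.00085895 -0.00183491]
```

View pics/w1.png

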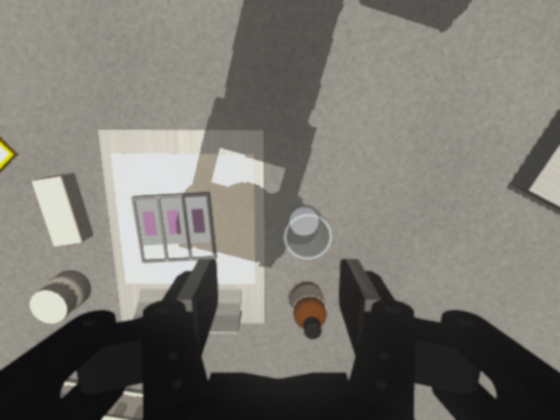

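The wrist view shows the plate, with near corners (98,130) and (263,130) and a far edge at about row 322. The carrier's corners are (133,196), (209,192), (215,259) and (139,263). The stop is at rows 290–331. The bottle and beaker are to the right.

Run:
```python
from h import *
d=np.load('w1.npz');K,Rc,o=d['K'],d['Rc'],d['o']
print('plate');P=[ray(K,Rc,o,p,.005)[:2] for p in [(98,130),(263,130),(265,322),(120,322)]];print(np.round(P,4))
y=P[1]-P[0];print('th',np.arctan2(-y[0],y[1]),np.linalg.norm(y));th=np.arctan2(-y[0],y[1])
C=np.array([ray(K,Rc,o,p,.014)[:2] for p in [(133,196),(209,192),(215,259),(139,263)]]);print('carrier',np.round(C,4),C.mean(0))
print([np.linalg.norm(C[i]-C[i-1]) for i in range(4)])
v=C[1]-C[0]+C[2]-C[3];print('cth',np.arctan2(-v[0],v[1]))
n=(P[0]+P[1])/2;f=n+.2*np.array([np.cos(th),np.sin(th)]);print('foot',f)
print('carr in stand', np.array([[np.cos(th),np.sin(th)],[-np.sin(th),np.cos(th)]])@(C.mean(0)-f)+[.06,0])
u=np.array([np.cos(th),np.sin(th)])
t=f-.20*u;plan((t[0],t[1],.24),th)
```

```text
plate
[[ 0.4387 -0.0961]
 [ 0.3855  0.0847]
 [ 0.6232  0.1545]
 [ 0.6771 -0.0296]]
th 0.2857342055083356 0.18848241501625676
carrier [[ 0.5007 -0.0409]
 [ 0.471   0.0435]
 [ 0.5508  0.0703]
 [ 0.5823 -0.0185]] [0.52619881 0.01360668]
[np.float64(0.08461610438334446), np.float64(0.08950815420189828), np.float64(0.08417204219551358), np.float64(0.09422025578367003)]
cth 0.340285484881171
foot [0.60398007 0.05067209]
carr in stand [-0.02507494 -0.01363902]
turn deg [ 0.01 -0.01  0.02] shift cm [  5.08 -11.1    4.53]
```

```bash
cat >> h.py <<'E'
F=np.array([.6040,.0507]);TH=.2855
def rel(dx,y,z):
    u=np.array([np.cos(TH),np.sin(TH)]);t=F+dx*u+y*np.array([-u[1],u[0]]);plan((t[0],t[1],z),TH)
E
python3 -c "
from h import *
rel(-.155,-.014,.05)"
```

```text
turn deg [ 0.01 -0.01  0.03] shift cm [  0.57 -12.5   23.53]
```

>>> play_rows:
  rows: "0 0 0 0.6 -12.5 0 0.2;0 0 0 0.6 -12.5 0 0.2;0 0 0 0.6 -12.5 0 0.2;0 0 0 0.6 -12.5 12 0.2;0 0 0 0.6 -12.5 23.5 0.2;0 0 0 0.6 -12.5 23.5 0.2;0 0 0 0.6 -12.5 23.5 0.2;0 0 0 0.6 -12.5 23.5 0.2;0 0 0 0.6 -12.5 23.5 0.2;0 0 0 0.6 -12.5 23.5 0.2;0 0 0 0.6 -12.5 23.5 0.2"

```text
clock: 2.5
tool_pos: [0.4592, -0.0067, 0.0503]
tcp_rot: [0.447, -3.108, -0.001]
ft_force: [0.4, -0.1, 0.9]
grip_width: 0.051
grasp_force: 0.0
```

>>> play_rows:
  rows: "0 0 0 0 0 1 0.2;0 0 0 0 0 2 0.2;0 0 0 0 0 3 0.2;0 0 0 0 0 3.5 0.2;0 0 0 0 0 3.5 0.2"

```text
clock: 2.92
tool_pos: [0.4601, -0.0074, 0.0163]
tcp_rot: [-0.446, 3.108, -0.001]
ft_force: [-0.8, 0.4, 0.3]
grip_width: 0.0513
grasp_force: 0.0
```

>>> play_rows:
  rows: "0 0 0 0 0 0.4 0.2;0 0 0 0 0 0.8 0.2;0 0 0 0 0 0.8 0.2"

```text
clock: 3.17
tool_pos: [0.4595, -0.0076, 0.0074]
tcp_rot: [-0.445, 3.11, -0.0]
ft_force: [-0.1, -1.0, -0.2]
grip_width: 0.0511
grasp_force: 0.0
```

>>> play_rows:
  rows: "0 0 0 0 0 0.2 0.2;0 0 0 0 0 0.2 0.2"

```text
clock: 3.33
tool_pos: [0.4595, -0.0076, 0.0053]
tcp_rot: [0.445, -3.11, -0.0]
ft_force: [-0.3, 0.0, 0.2]
grip_width: 0.0511
grasp_force: 0.0
```

Run:
```python
from h import *
f,K,Rc,o=cam('wrist');cv2.imwrite('pics/w2.png',f);np.savez('w2',f=f,K=K,Rc=Rc,o=o)
s=arm.observe();print(s['tool_pos'],s['ft_force'])
```

```text
[ 0.45947555 -0.00763003  0.00534506] [ 0.75807195 -0.08489686  0.39687608]
```

View pics/w2.png

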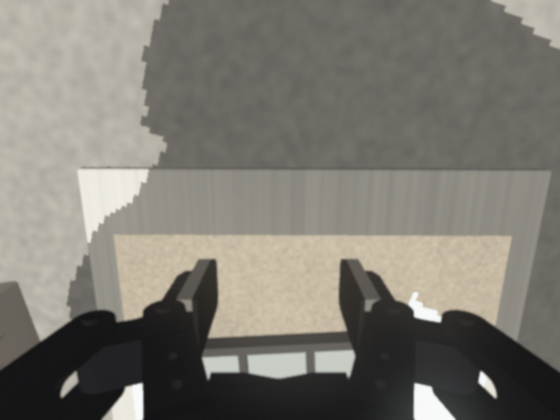

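The fingers stand behind the carrier's near end (rows 335–345), spread evenly, and aren't touching the pad yet. I'll feel down for the pad.

>>> play_rows:
  rows: "0 0 0 0 0 0.1 0.2;0 0 0 0 0 0.2 0.2;0 0 0 0 0 0.2 0.2"

```text
clock: 3.63
tool_pos: [0.4594, -0.0076, 0.0032]
tcp_rot: [0.445, -3.11, -0.0]
ft_force: [0.4, -0.4, 0.3]
grip_width: 0.0509
grasp_force: 0.0
```

>>> play_rows:
  rows: "0 0 0 0 0 0.1 0.2;0 0 0 0 0 0.1 0.2"

```text
clock: 3.8
tool_pos: [0.4594, -0.0076, 0.0022]
tcp_rot: [0.445, -3.11, -0.0]
ft_force: [0.3, -0.3, -0.9]
grip_width: 0.0515
grasp_force: 0.0
```

>>> play_rows:
  rows: "0 0 0 0 0 0.1 0.2;0 0 0 0 0 0.1 0.2"

```text
clock: 3.97
tool_pos: [0.4595, -0.0077, 0.0018]
tcp_rot: [-0.445, 3.11, -0.0]
ft_force: [-2.2, 0.3, 8.0]
grip_width: 0.0513
grasp_force: 3.9
```

>>> play_rows:
  rows: "0 0 0 0 0 -0.2 0.2;0 0 0 -0.5 0 -0.2 0.2;0 0 0 -1 0 -0.2 0.2;0 0 0 -1.4 0 -0.2 0.2;0 0 0 -1.8 0 -0.2 0.2;0 0 0 -2.2 0 -0.2 0.2;0 0 0 -2.6 0 -0.2 0.2;0 0 0 -3 0 -0.2 0.2;0 0 0 -3.4 0 -0.2 0.2;0 0 0 -3.8 0 -0.2 0.2;0 0 0 -4.2 0 -0.2 0.2;0 0 0 -4.2 0 -0.2 0.2"

```text
clock: 4.97
tool_pos: [0.5007, 0.0042, 0.0034]
tcp_rot: [-0.445, 3.109, -0.0]
ft_force: [0.5, -0.8, 0.6]
grip_width: 0.0513
grasp_force: 0.0
```

Run:
```python
from h import *
f,K,Rc,o=cam('wrist');np.savez('w3',f=f,K=K,Rc=Rc,o=o)
rel(-.0185,-.014,.0032)
g,K,Rc,o=cam('scene');p=proj(K,Rc,o,(.56,.03,.03)).astype(int);c=g[p[1]-60:p[1]+60,p[0]-70:p[0]+70]
h=cv2.resize(c,(560,480),interpolation=2)
cv2.imwrite('pics/m3.png',np.hstack([cv2.resize(f[220:],(400,200))[:, :240] if 0 else h,cv2.copyMakeBorder(cv2.resize(f[150:,170:390],(220,270)),0,210,0,0,0)]))
```

```text
turn deg [-0.02  0.04 -0.07] shift cm [-9.41  0.15  0.02]
```

View pics/m3.png

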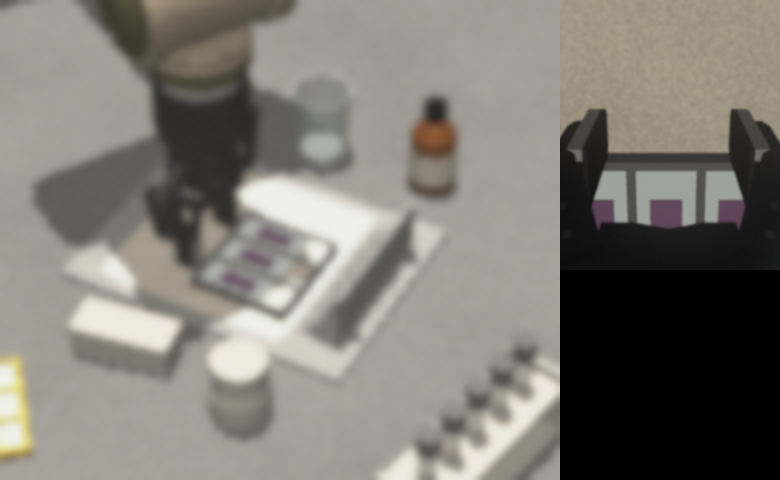

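The carrier has moved and now lies square to the fingers (near rim level at inset row 157), still flat and short of the stop. I'll keep pushing.

>>> play_rows:
  rows: "0 0 0 -0.4 0 0 0.2;0 0 0 -0.8 0 0 0.2;0 0 0 -1.2 0 0 0.2;0 0 0 -1.6 0 0 0.2;0 0 0 -2 0 0 0.2;0 0 0 -2.4 0 0 0.2;0 0 0 -2.8 0 0 0.2;0 0 0 -3.2 0 0 0.2;0 0 0 -3.6 0 0 0.2;0 0 0 -4 0 0 0.2;0 0 0 -4.4 0 0 0.2;0 0 0 -4.8 0 0 0.2"

```text
clock: 6.07
tool_pos: [0.5461, 0.0178, 0.0031]
tcp_rot: [0.445, -3.109, -0.0]
ft_force: [-2.2, -0.9, -1.1]
grip_width: 0.0512
grasp_force: 1.3
```

>>> play_rows:
  rows: "0 0 0 -0.3 0 0 0.2;0 0 0 -0.6 0 0 0.2;0 0 0 -0.9 0 0 0.2;0 0 0 -1.2 0 0 0.2;0 0 0 -1.5 0 0 0.2;0 0 0 -1.8 0 0 0.2;0 0 0 -2.1 0 0 0.2;0 0 0 -2.4 0 0 0.2;0 0 0 -2.7 0 0 0.2;0 0 0 -3 0 0 0.2;0 0 0 -3 0 0 0.2"

```text
clock: 6.98
tool_pos: [0.5753, 0.0261, 0.0034]
tcp_rot: [-0.445, 3.109, -0.0]
ft_force: [-0.1, 0.8, 0.4]
grip_width: 0.0514
grasp_force: 0.0
```

```bash
cat > look.py <<'E'
from h import *
import sys
f,K,Rc,o=cam('wrist')
rel(-.0185,-.014,.0032)
g,K,Rc,o=cam('scene');p=proj(K,Rc,o,(.58,.04,.03)).astype(int);c=g[p[1]-45:p[1]+45,p[0]-50:p[0]+50]
h=cv2.resize(c,(530,480),interpolation=2)
cv2.imwrite(sys.argv[1],np.hstack([h,cv2.copyMakeBorder(cv2.resize(f[150:,170:390],(260,320)),0,160,0,0,0)]))
E
python3 look.py pics/m4.png
```

```text
turn deg [-0.02  0.05 -0.08] shift cm [-1.61  0.15  0.02]
```

View pics/m4.png

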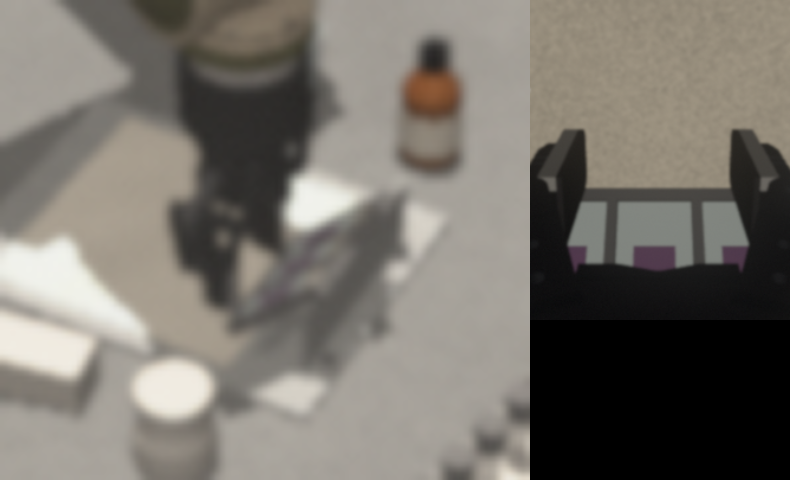

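The carrier is tilted up on the stop, square, with its near rim against both fingers (inset row 195). I'll push the last 1.6 cm slowly.

>>> play_rows:
  rows: "0 0 0 -0.2 0 0 0.2;0 0 0 -0.4 0 0 0.2;0 0 0 -0.6 0 0 0.2;0 0 0 -0.8 0 0 0.2;0 0 0 -1 0 0 0.2;0 0 0 -1.2 0 0 0.2;0 0 0 -1.4 0 0 0.2;0 0 0 -1.4 0 0 0.2;0 0 0 -1.4 0 0 0.2"

```text
clock: 7.83
tool_pos: [0.5884, 0.03, 0.0034]
tcp_rot: [-0.445, 3.109, -0.0]
ft_force: [-0.8, -0.2, -0.3]
grip_width: 0.0516
grasp_force: 0.0
```

>>> play_rows:
  rows: "0 0 0 -0.1 0 0 0.2;0 0 0 -0.2 0 0 0.2;0 0 0 -0.2 0 0 0.2;0 0 0 -0.2 0 0 0.2"

```text
clock: 8.17
tool_pos: [0.5897, 0.0304, 0.0033]
tcp_rot: [0.444, -3.109, -0.0]
ft_force: [-3.5, 0.2, 0.2]
grip_width: 0.0515
grasp_force: 1.6
```

>>> play_rows:
  rows: "0 0 0 0.2 0 0 0.2;0 0 0 0.5 0 0 0.2;0 0 0 1 0 0 0.2;0 0 0 2 0 0 0.2;0 0 0 4 0 0 0.2;0 0 0 6 0 0 0.2;0 0 0 6 0 0 0.2"

```text
clock: 8.75
tool_pos: [0.5291, 0.0134, 0.0032]
tcp_rot: [0.443, -3.107, -0.001]
ft_force: [0.6, 0.8, 0.3]
grip_width: 0.0516
grasp_force: 0.0
```

```bash
sed -i "s/170:390\],(260,320)/120:440],(260,220)/;s/0,160,0,0,0/0,260,0,0,0/" look.py; python3 look.py pics/m5.png
```

```text
turn deg [ 0.02 -0.04 -0.13] shift cm [-6.19  0.14  0.03]
```

View pics/m5.png

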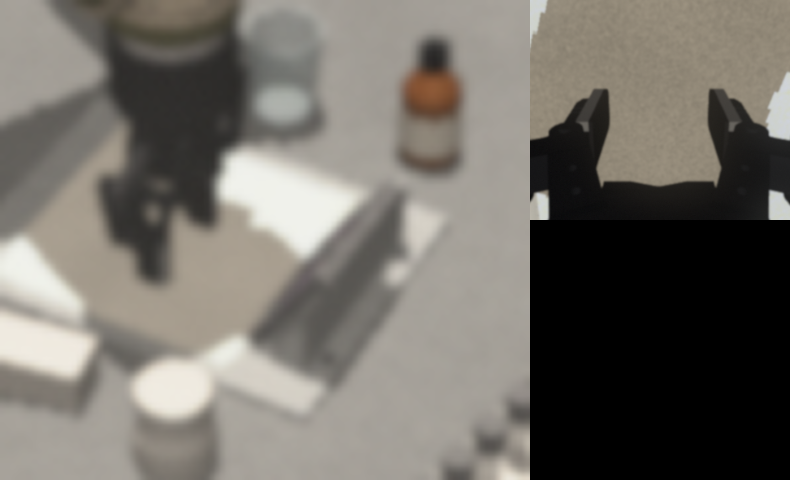

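The carrier now leans steeply on the stop by itself with the fingers clear (upper edge from about (255,330) to (395,195)). Next I go up, over the top and down behind the stop.

>>> play_rows:
  rows: "0 0 0 0 0 -4 0.2;0 0 0 0 0 -8 0.2;0 0 0 0 0 -12 0.2;0 0 0 0 0 -16 0.2;0 0 0 0 0 -18 0.2;0 0 0 -4 0 -18 0.2;0 0 0 -8 0 -18 0.2;0 0 0 -12 0 -18 0.2;0 0 0 -16 0 -18 0.2;0 0 0 -16.5 0 -18 0.2;0 0 0 -16.5 0 -18 0.2;0 0 0 -16.5 0 -18 0.2"

```text
clock: 9.85
tool_pos: [0.6907, 0.0601, 0.1828]
tcp_rot: [0.445, -3.109, -0.0]
ft_force: [-0.3, -0.1, 0.2]
grip_width: 0.0513
grasp_force: 0.0
```

```bash
python3 -c "
from h import *
rel(.082,-.014,.058)
f,K,Rc,o=cam('wrist');np.savez('w6',f=f,K=K,Rc=Rc,o=o)
g,K,Rc,o=cam('top')
c=g[165:265,225:335]
cv2.imwrite('pics/m6.png',np.hstack([cv2.resize(f,(440,330)),cv2.resize(c,(360,330),interpolation=2)]))
# predicted upper edge ends in the top view crop
from h import stand2w
for y in(-.060,.032):print([np.round(((proj(K,Rc,o,stand2w(F,TH,(.06+x,y,z)))-[225,165])*[360/110,3.3]+[440,0])) for x,z in((.046,.075),(.031,.053),(0,.005))])
"
```

```text
turn deg [ 0.01 -0.03 -0.06] shift cm [ 0.38  0.14 12.48]
[array([641.,  42.]), array([645.,  62.]), array([654., 101.])]
[array([542.,  69.]), array([548.,  88.]), array([560., 127.])]
```

View pics/m6.png

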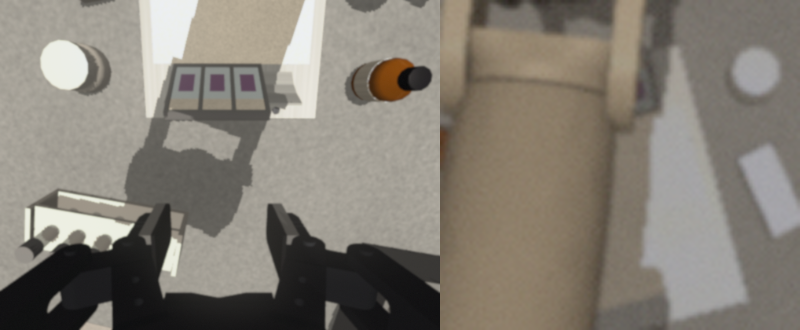

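The wrist view shows the carrier leaning face-up on the stop. Its near rim is at row 63 and its upper edge at row 118, columns 165–270. I'll check these against the expected geometry and descend.

```bash
python3 -c "
from h import *
d=np.load('w6.npz');K,Rc,o=d['K'],d['Rc'],d['o']
A=np.array([[np.cos(TH),np.sin(TH)],[-np.sin(TH),np.cos(TH)]])
for p,z in(((175,64),.010),((258,65),.010),((166,119),.075),((269,119),.075)):print(A@(ray(K,Rc,o,np.array(p)*560/440,z)[:2]-F))
"
```

```text
[-0.00791473 -0.0605804 ]
[-0.00685556  0.0265216 ]
[ 0.04305239 -0.06100641]
[0.04314377 0.02909205]
```

>>> play_rows:
  rows: "0 0 0 0.3 0 4 0.2;0 0 0 0.3 0 8 0.2;0 0 0 0.3 0 12 0.2;0 0 0 0.3 0 12.4 0.2;0 0 0 0.3 0 12.4 0.2;0 0 0 0.3 0 12.4 0.2"

```text
clock: 10.45
tool_pos: [0.6888, 0.0588, 0.0622]
tcp_rot: [-0.444, 3.107, -0.001]
ft_force: [0.2, 0.2, 0.5]
grip_width: 0.0512
grasp_force: 0.0
```

Geometry matches expectation. I'll push the upper end back.

>>> play_rows:
  rows: "0 0 0 1 0 0 0.2;0 0 0 2 0 0 0.2;0 0 0 2.5 0 0 0.2;0 0 0 2.9 0 0 0.2;0 0 0 3.3 0 0 0.2;0 0 0 3.7 0 0 0.2;0 0 0 4.1 0 0 0.2;0 0 0 4.5 0 0 0.2;0 0 0 4.9 0 0 0.2;0 0 0 5.3 0 0 0.2"

```text
clock: 11.28
tool_pos: [0.6366, 0.0441, 0.0592]
tcp_rot: [0.445, -3.11, -0.0]
ft_force: [-0.6, 0.6, 0.3]
grip_width: 0.0512
grasp_force: 0.1
```

>>> play_rows:
  rows: "0 0 0 0.4 0 0 0.2;0 0 0 0.8 0 0 0.2;0 0 0 1.2 0 0 0.2;0 0 0 1.6 0 0 0.2;0 0 0 2 0 0 0.2;0 0 0 2.4 0 0 0.2;0 0 0 2.8 0 0 0.2;0 0 0 3.2 0 0 0.2;0 0 0 3.6 0 0 0.2;0 0 0 4 0 0 0.2;0 0 0 4.4 0 0 0.2;0 0 0 4.4 0 0 0.2"

```text
clock: 12.28
tool_pos: [0.5941, 0.0317, 0.0593]
tcp_rot: [0.444, -3.109, -0.0]
ft_force: [-0.3, 0.3, 0.5]
grip_width: 0.051
grasp_force: 0.0
```

>>> play_rows:
  rows: "0 0 0 0 0 -4 0.2;0 0 0 0 0 -8 0.2;0 0 0 0 0 -12 0.2;0 0 0 0 0 -16 0.2;0 0 0 3 0 -18 0.2;0 0 0 7 0 -18 0.2;0 0 0 11 0 -18 0.2;0 0 0 15 0 -18 0.2;0 0 0 18 0 -18 0.2;0 0 0 18 0 -18 0.2;0 0 0 18 0 -18 0.2;0 0 0 18 0 -18 0.2"

```text
clock: 13.28
tool_pos: [0.4227, -0.0187, 0.2397]
tcp_rot: [-0.444, 3.109, -0.001]
ft_force: [0.8, -0.9, -0.1]
grip_width: 0.0513
grasp_force: 0.0
```

```bash
python3 -c "
from h import *
f,K,Rc,o=cam('wrist');np.savez('w7',f=f,K=K,Rc=Rc,o=o)
g,K,Rc,o=cam('scene');p=proj(K,Rc,o,(.56,.03,.03)).astype(int);c=g[p[1]-60:p[1]+60,p[0]-50:p[0]+50]
cv2.imwrite('pics/m7.png',np.hstack([cv2.resize(f,(480,360)),cv2.resize(c,(300,360),interpolation=2)]))
"
```

```text
(no output)
```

View pics/m7.png

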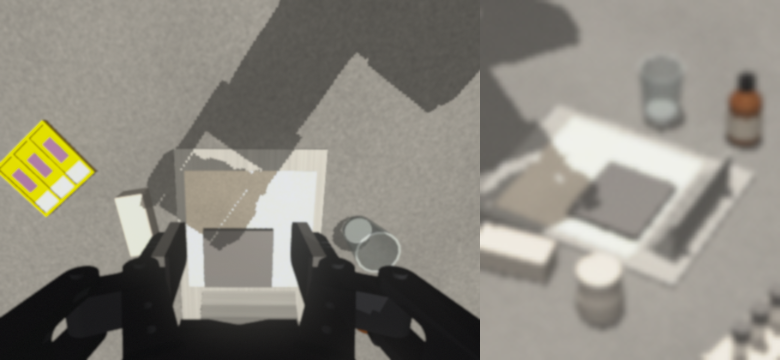

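The plain underside is up, lying square on the pad (corners about (203,229), (272,229), (276,287), (205,287)), clear of the stop. I'll do a quick numeric check for flatness, then hand in.

```bash
python3 -c "
from h import *
d=np.load('w7.npz');K,Rc,o=d['K'],d['Rc'],d['o']
A=np.array([[np.cos(TH),np.sin(TH)],[-np.sin(TH),np.cos(TH)]])
C=np.array([A@(ray(K,Rc,o,np.array(p)*560/480,.014)[:2]-F) for p in((203,229),(272,229),(276,287),(205,287))])
print(np.round(C,4),[round(float(np.linalg.norm(C[i]-C[i-1])),4) for i in range(4)])
"
```

```text
[[-0.0984 -0.0609]
 [-0.0983  0.028 ]
 [-0.013   0.0357]
 [-0.0132 -0.0609]] [0.0853, 0.0888, 0.0856, 0.0966]
```

```bash
python3 -c "
from station import arm
print(arm.close_job())"
```

```text
the job is handed in; nothing more can be done
None
```

The grey carrier was tipped up against the stop, left leaning there on its own, then pushed over from behind; it now lies face-down and flat on the pad, about 13 mm short of the stop's foot, and the job was handed in at about 13 s with the gripper clear and no verdict returned.

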